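# Push the punch board home in its rails and turn the catch over it

### The job

Push the wooden punch board along its rails towards the red catch until you feel its feet drop into the notches, then push the red catch round by its peg until it lies fully across the top of the board. Only push with the fingers: do not pinch or lift the board, do not turn the catch before the board has dropped in, leave everything else on the bench where it is, and finish clear of everything.

Things in the scene. Friction and masses are not known exactly. Their poses are not given: they have to be found in the camera images.
- tool_board: Loose wooden board 150 (x) x 110 (y) x 16 mm, 0.3 to 0.65 kg, on four steel feet 10 mm tall. Origin: its centre, in the plane of the feet's undersides; the wood spans 10 to 26 mm above it, the upright edge to push lies at y = -55 mm. Three fixed steel punches stand 30 mm above its top at x = +50 mm. It starts 95 to 175 mm short of its seat, slides with 2 to 8 N, then drops 8 mm by itself, level.
- stand: Fixed stand, origin on the bench at mid-width; +y runs along the rails in the push direction, towards the catch. Rails from y = -240 to +90 mm, tops 50 mm high; the gap between them (x = -34 to +34 mm) is free above 12 mm. Yellow side lips 72 mm high, 153 mm apart, guide the board with 1.5 mm play. Board's origin height: 50 mm riding, 42 mm dropped in (wood then 52 to 68 mm high).
- seat (a point): Where the board's origin lies when it has dropped home: x = 0, y = +20 mm, z = 42 mm in the stand's frame. The notches are 8 mm deep with 2.5 mm play each way along y; their square far walls stop the board.
- catch_pivot (a point): On the catch's vertical pivot axis, at the top face of its bar (76.5 mm above the bench): x = 0, y = +105 mm in the stand's frame.
- catch_peg (a point): Centre of the top of the red peg: 12 mm diameter, upright, standing 30 mm above the bar (76.5 to 106.5 mm above the bench), 62 mm from the pivot axis. Push it sideways.
- catch (a joint): Angle of the red catch, a flat bar 78 x 16 x 6 mm, underside 70.5 mm high. 0: points along the stand's -x; grows anticlockwise from above; 1.57: points along the stand's -y, across the seated board; stops at 1.62. Starts between -0.3 and 0.12. It stays where left and needs about 1.3 N at the peg. Clears the seated board by 2.5 mm, is blocked by it otherwise.
- hammer: Bystander: a hand hammer lying on the bench, to be left alone.
- rivet_dish: Bystander: a dark steel dish, 100 mm across and 30 mm high; leave alone. Origin: centre of its underside.
- oil_can: Bystander: a green can, 60 mm across and 110 mm high, standing near the far side of the stand; leave alone. Origin: centre of its underside.
- wire_brush: Bystander: a brush lying beyond the stand; leave alone.
- steel_offcut: Bystander: a dark steel block 50 x 30 x 30 mm on the robot's side of the stand; leave alone. Origin: centre of its underside.
- spanner: Bystander: a spanner lying on the bench; leave alone.
- mug: Bystander: a blue mug, 80 mm across and 90 mm high; leave alone. Origin: centre of its underside.
Things that resemble listed ones, but are neither listed nor needed, are in the scene too. Leave any orange or yellow look-alike of the tool_board alone.

How it is judged:
On the way, in this order (a step that is already met when the one before it is completed fails the run):
1. the board has dropped level into its notches with the catch still open (z of tool_board in the frame of stand between 0.038 and 0.0445 m and y of tool_board in the frame of stand between 0.015 and 0.025 m and x of tool_board in the frame of stand between -0.005 and 0.005 m and angle between tool_board's own z axis and vertical below 0.03 rad and value of joint catch below 0.6 rad), for 0.2 s.
2. the catch lies across the top of the seated board (z of tool_board in the frame of stand between 0.038 and 0.0445 m and y of tool_board in the frame of stand between 0.015 and 0.025 m and x of tool_board in the frame of stand between -0.005 and 0.005 m and angle between tool_board's own z axis and vertical below 0.03 rad and value of joint catch above 1.35 rad), for 0.2 s.
At the end, for the whole second after the job is handed in: The board lies level (within 0.03 rad) and still in its notches (origin within 5 mm of the seat along and across the rails, and no more than 2.5 mm above it), and the catch is turned to more than 1.35 rad, across the top of the board (all of step 2 and linear speed of tool_board below 0.01 m/s); the robot touches nothing.
It fails at once if the board is lifted off its rails (z of tool_board in the frame of stand above 0.058 m or angle between tool_board's own z axis and vertical above 0.2 rad).
It fails at once if the catch is turned before the board has dropped in (value of joint catch above 0.9 rad and z of tool_board in the frame of stand above 0.046 m).
It fails at once if something else on the bench is moved by more than 30 mm (distance of any of hammer, rivet_dish, oil_can, wire_brush, steel_offcut, spanner, mug from where it was at the start of the episode above 0.03 m).
It also fails if it takes over 54 s, if anything falls off the work surface, if the arm or the gripper's body presses on something with over 40 N, if the wrist force passes 120 N, or if a joint passes its speed limit or range.

### The arm

A 6-joint arm with a two-finger parallel gripper is mounted at the origin on the work surface. World frame = base frame: x ahead of the robot, y to its left, z up, the work surface at z = 0. Lengths are in m, angles in rad, forces in N, time in s.
With the tool pointing down it reaches from about 0.425 to 1.125 m from the base axis. Payload 14.9 kg.
Tool frame: the origin (TCP) lies on the front face of the gripper's body, between the roots of the fingers; the fingertips stand 78 mm ahead of it and the grasp point (between the pads) lies robot.hold_point_z ahead of it (robot.hold_point_z is the distance from the TCP to the grasp point, in m); z points along the fingers, y is the direction in which the jaws open and shut (so a half turn about z gives the same grasp; the last joint's range is limited). The gripper opens to 91 mm and grips with 3 to 60 N. Pads are 32 mm wide; open, the fingers measure 118 mm over their backs; the gripper's body (76 mm by 178 mm) begins 60 mm behind the grasp point.
Start: joints at [-1.269, 0.379, 1.734, -0, 1.028, -0.033], TCP at [0.23, -0.661, 0.292] pointing down, gripper open.
Joint ranges: [-2.77, 2.77], [-0.74, 2.19], [0, 2.66], [-1.06, 4.2], [0.31, 2.87], [-3.08, 3.08]. Speed limits (rad/s): [1.89, 1.89, 2.39, 3.14, 3.14, 3.14].

### API

Orientations are given as a 3x3 rotation matrix whose columns are the frame's x, y, z axes.
In Python, from workcell import robot gives the robot as it stands. The module is installed in compiled form; this text tells all that it offers.
- The arm moves only by the tool play_rows, never from a script. Its argument "series" is a list of rows, each an object with "delta_rot": the turn, a rotation vector about the tool's x, y, z in units of 6 degrees (1.0 is 6 degrees), a list of three; "xyz": the shift along the tool's x, y, z in units of 50 mm (1.0 is 50 mm), a list of three; "hand": the opening, from 0 (shut) to 1 (fully open). A call has 1 to 8 rows; each row is the pose to reach, as a shift and turn from the pose commanded when the call began, along the tool's axes at that moment; what a row does not reach only later rows make up. A row lasts 1/8 s, in which the tool goes at most 62.5 mm and 10.7 degrees, less where a joint would pass 70% of its speed; a pose out of reach is approached as far as the arm can. A call with a gripper value outside its range is refused whole. The fingers move at their own pace and stop on an object; "force" is the grip in N (left out, the last holds). Time passes only in rows, so rows that repeat a pose let the fingers close. It gives the time, the measured TCP pose, the force and the opening at its end, in the units of the state.
- robot.sense(): the state, without advancing time (a new reading comes with each control period).
- robot.camera(name): name is "side" or "top"; returns (picture, depth): 384x512x3 uint8, red, green, blue; 384x512 float32, m along the optical axis (not along the pixel's ray), 0 where there is no reading.
- robot.camera_params(name): a dict with "fx", "fy", "cx", "cy" (pixels), "cam_to_world" (4x4, takes a point from camera to world coordinates). Camera axes: x right, y up, looking along -z (the intrinsics and any distortion apply to the point x, -y, -z); pixel columns grow to the right and rows downward; lengths in m; the calibration is good to about 2 mm. A picture is of the moment at which its call begins. camera_params takes no time and is no camera call.
- robot.close_job(): hands the job in, once; it reports no verdict.
The state is a dict: "clock": time; "joint_positions": joint angles; "dq": joint speeds; "joint_torque": joint torques, N m; "ee_pos": TCP position; "ee_rot": TCP orientation; "wrist_force": force on the tool from outside, world axes, zero at the start; "torque": the same for the moment, N m; "finger_gap": finger opening in m.
Only numpy, scipy, OpenCV 4.12 (cv2) and the standard library are available. Lean on these libraries where they do the work, as an engineer would, in place of code of your own. Each camera call takes 0.05 s, during which the arm holds its last target. There are 200 camera calls.

## Working session

There is one attempt and no reset: what is moved stays moved. The work goes in short steps, Python scripts to look and compute and a tool call to move; the robot and the scene stay as the last step left them, time stands still between calls to the robot, and variables do not carry over. Pictures are saved under pics/ and viewed, about 8 in all and at most 12, crops included, and the job is handed in when it is done.

Besides the shell and the picture viewer there is one more tool, called after "Call:" in YAML: its name, and indented under it one key for each argument. play_rows: Moves the arm, as the interface text tells. Its arguments: {"type":"object","properties":{"series":{"type":"array","items":{"type":"object","properties":{"delta_rot":{"type":"array","items":{"type":"number"}},"xyz":{"type":"array","items":{"type":"number"}},"hand":{"type":"number"}}}},"force":{"type":"number"}},"required":["series"]}

```bash
mkdir -p pics
cat > h.py <<'E'
import numpy as np, cv2
from workcell import robot
def grab(n):
    p,d=robot.camera(n); k=robot.camera_params(n); return p,d,k
def cloud(d,k):
    v,u=np.mgrid[:384,:512]
    c=np.stack([(u-k['cx'])/k['fx']*d,-(v-k['cy'])/k['fy']*d,-d,np.ones_like(d)],-1)
    P=(c@np.array(k['cam_to_world']).T)[...,:3]; P[d==0]=np.nan
    return P
def ray(u,v,z,k):
    T=np.array(k['cam_to_world']); r=T[:3,:3]@np.array([(u-k['cx'])/k['fx'],-(v-k['cy'])/k['fy'],-1]); o=T[:3,3]
    return o+r*(z-o[2])/r[2]
E
python3 - <<'E'
from h import *
for n in('top','side'):
    p,d,k=grab(n); np.savez('pics/%s0.npz'%n,p=p,d=d); print(n,k,(d==0).mean())
    cv2.imwrite('pics/%s0.png'%n,cv2.resize(p[...,::-1],(800,600),interpolation=cv2.INTER_CUBIC))
s=robot.sense();print({a:np.round(b,3) for a,b in s.items()},robot.hold_point_z)
E
```

```text
top {'fx': 362.5229553314733, 'fy': 362.5229553314733, 'cx': 247.78935776291013, 'cy': 192.07924523520353, 'cam_to_world': array([[ 0.02752694,  0.99858209, -0.04556405,  0.47831226],
       [-0.99955878,  0.02800544,  0.00989685, -0.07848902],
       [ 0.01115886,  0.04527151,  0.99891239,  1.42743467],
       [ 0.        ,  0.        ,  0.        ,  1.        ]])} 0.00396728515625
side {'fx': 485.74096442486365, 'fy': 485.74096442486365, 'cx': 250.87426820184461, 'cy': 192.63638544196564, 'cam_to_world': array([[-0.8701853 ,  0.34997515, -0.34683559,  0.00805723],
       [-0.49270696, -0.62401571,  0.60650165,  0.85084798],
       [-0.00417036,  0.69865713,  0.71544449,  1.21170583],
       [ 0.        ,  0.        ,  0.        ,  1.        ]])} 0.0038350423177083335
{'clock': np.float64(0.1), 'joint_positions': array([-1.269,  0.379,  1.735, -0.   ,  1.029, -0.033]), 'dq': array([-0.001, -0.003, -0.002, -0.002, -0.   ,  0.002]), 'joint_torque': array([ 5.0000e-03, -7.6503e+01, -4.3529e+01,  6.5000e-02,  4.0000e-02,
       -0.0000e+00]), 'ee_pos': array([ 0.23 , -0.661,  0.292]), 'ee_rot': array([[ 0.944,  0.329, -0.   ],
       [ 0.329, -0.944,  0.001],
       [ 0.   , -0.001, -1.   ]]), 'wrist_force': array([-0.01 , -0.312, -0.123]), 'torque': array([-0.009, -0.006,  0.049]), 'finger_gap': np.float64(0.091)} 0.0595
```

View pics/top0.png

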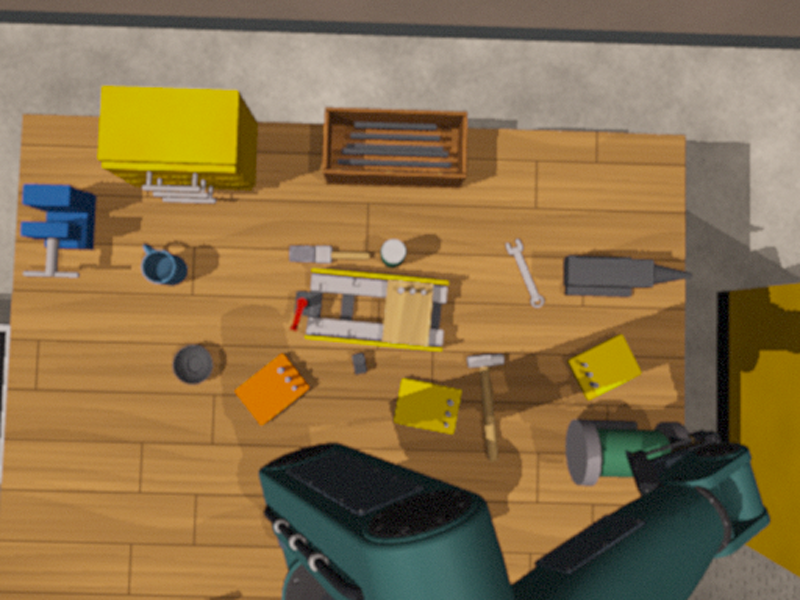

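View pics/side0.png

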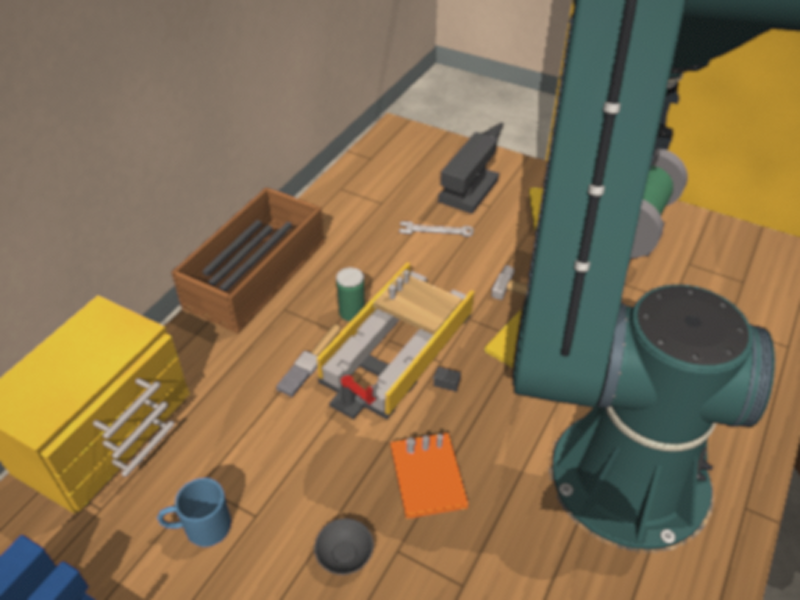

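The top view shows the stand at about (375,310), with the natural-wood board on its rails at (410,312) and the red catch at (300,313). The look-alikes are orange at (272,388) and yellow at (428,405) and (605,367). None of them is on rails, so the wooden board on the rails is the one meant. Next I measure.

```bash
cat > m.py <<'E'
from h import *
def measure(p,d,k,verbose=1):
    P=cloud(d,k); hsv=cv2.cvtColor(p,cv2.COLOR_RGB2HSV); H,S,V=[hsv[...,i].astype(int) for i in range(3)]
    v,u=np.mgrid[:384,:512]
    roi=(u>180)&(u<292)&(v>165)&(v<230)
    yel=roi&(H>22)&(H<34)&(S>190)
    red=roi&((H<6)|(H>174))&(S>150)
    return P,yel,red,H,S,V
E
python3 - <<'E'
from m import *
z=np.load('pics/top0.npz');p,d=z['p'],z['d'];k=robot.camera_params('top')
P,yel,red,H,S,V=measure(p,d,k)
n,l,st,c=cv2.connectedComponentsWithStats(yel.astype(np.uint8))
for i in range(1,n):
    if st[i,4]<20: continue
    m=l==i; Q=np.array([ray(u,v,.072,k) for v,u in np.argwhere(m)])[:,:2]
    q=Q.mean(0); e=np.linalg.svd(Q-q)[2][0]; e*=np.sign(e[1]); t=(Q-q)@e
    print('lip',st[i],q,e,t.min(),t.max(),'zmed',np.nanmedian(P[m][:,2]),'ends',q+e*t.min(),q+e*t.max())
print('red',red.sum(),np.argwhere(red).min(0),np.argwhere(red).max(0),np.nanmedian(P[red],0),np.nanpercentile(P[red][:,2],[5,50,95]))
cv2.imwrite('pics/crop.png',cv2.resize(p[160:260,150:300,::-1],(795,530),interpolation=cv2.INTER_CUBIC))
print(np.round(P[195:205:3,240:292:2,2],3)); print(np.round(P[200,180:292:4,:2],3).tolist())
E
```

```text
lip [199 171  88  12 293] [ 0.59915795 -0.07051454] [0.06418936 0.99793774] -0.16444831418896536 0.16378776697444092 zmed 0.06901006077099803 ends [ 0.58860212 -0.23462371] [0.60967139 0.09293546]
lip [195 214  88  11 266] [ 0.43744543 -0.0601614 ] [0.06704426 0.99775   ] -0.16317271676108233 0.16332527940830469 zmed 0.07045263991820616 ends [ 0.42650563 -0.22296698] [0.44839545 0.10279639]
red 82 [191 187] [210 196] [0.5158091  0.11871802 0.07600664] [0.06146224 0.07600664 0.08343183]
[[-0.004  0.001  0.005  0.079  0.078  0.077  0.076  0.079  0.075  0.074
   0.073  0.081  0.074  0.073  0.076  0.076  0.078  0.078  0.011  0.015
   0.014 -0.004 -0.002 -0.002 -0.004 -0.003]
 [-0.002 -0.003  0.003  0.075  0.076  0.079  0.078  0.077  0.072  0.078
   0.079  0.076  0.073  0.079  0.072  0.068  0.077  0.078  0.014  0.012
   0.01  -0.003  0.     0.001  0.    -0.002]
 [ 0.006 -0.002  0.001  0.073  0.083  0.073  0.075  0.079  0.071  0.077
   0.076  0.071  0.076  0.078  0.081  0.08   0.076  0.069  0.019  0.012
   0.016 -0.005 -0.006 -0.003  0.004 -0.005]
 [-0.005  0.001 -0.002  0.072  0.079  0.074  0.073  0.074  0.078  0.076
   0.078  0.074  0.078  0.074  0.072  0.073  0.076  0.083  0.01   0.018
   0.015  0.002 -0.003  0.001  0.    -0.002]]
[[0.505, 0.173], [0.505, 0.156], [0.505, 0.139], [0.505, 0.115], [0.506, 0.108], [0.507, 0.093], [0.507, 0.077], [0.508, 0.063], [0.508, 0.047], [0.509, 0.031], [0.509, 0.015], [0.509, -0.0], [0.51, -0.015], [0.51, -0.031], [0.511, -0.047], [0.511, -0.063], [0.512, -0.079], [0.51, -0.093], [0.511, -0.108], [0.511, -0.123], [0.512, -0.138], [0.512, -0.153], [0.512, -0.168], [0.513, -0.183], [0.515, -0.203], [0.516, -0.22], [0.516, -0.236], [0.517, -0.252]]
```

View pics/crop.png

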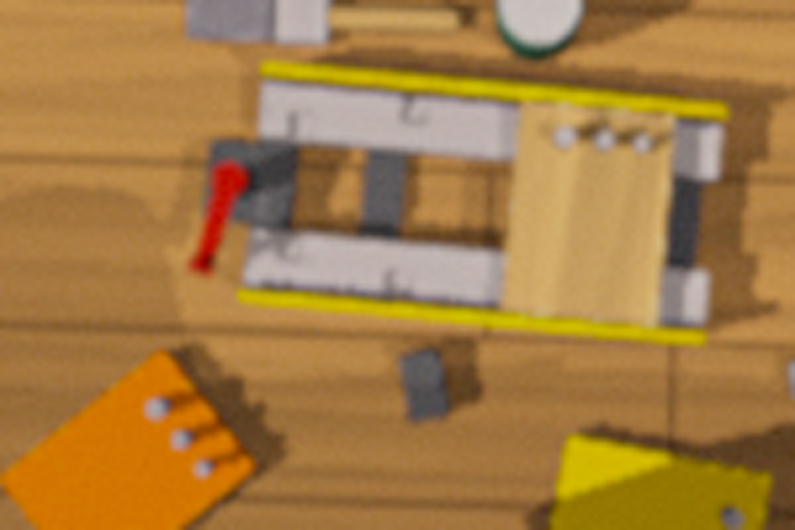

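The crop confirms the wooden board, lying between the yellow lips at crop x 515–670, with three punches on its far side. The catch pivot is at (232,172) and the peg at about (203,262). The steel offcut is at (425,385), clear of the path. Now I compute the stand frame, board edge, peg and offcut positions.

```bash
cat >> m.py <<'E'
e=np.array([.0656,.99785]); ex=np.array([e[1],-e[0]]); O=np.array([.5183,-.0653])+.075*e
def S(q): q=np.asarray(q)[...,:2]-O; return np.stack([q@ex,q@e],-1)
def W(x,y): return O+x*ex+y*e
E
python3 - <<'E'
from m import *
z=np.load('pics/top0.npz');p,d=z['p'],z['d'];k=robot.camera_params('top')
P,yel,red,H,Sa,V=measure(p,d,k)
print('O',O)
# board wood: top face by depth height & colour, in stand frame
s=S(P); wood=(P[...,2]>.066)&(P[...,2]<.088)&(H>8)&(H<24)&(abs(s[...,0])<.07)&(abs(s[...,1]+.1)<.2)
Q=np.array([S(ray(u,v,.076,k)) for v,u in np.argwhere(wood)]);
# edges per row: bounding at middle
mid=Q[abs(Q[:,0])<.05]; print('board y',np.percentile(mid[:,1],[.5,2,50,98,99.5]),'x',np.percentile(Q[:,0],[1,99]))
Q=np.array([S(ray(u,v,.0765,k)) for v,u in np.argwhere(red)]); print('bar pts',Q.min(0),Q.max(0)); 
for q in Q[np.argsort(Q[:,0])][[0,3,6,-6,-3,-1]]: print(q.round(4))
m=Q[(Q[:,0]>-.045)]; f=np.polyfit(m[:,0],m[:,1],1); print('bar angle',np.arctan(-f[0])*-1, 'y at pivot',np.polyval(f,0))
z2=np.load('pics/side0.npz');k2=robot.camera_params('side');P2=cloud(z2['d'],k2);h=cv2.cvtColor(z2['p'],cv2.COLOR_RGB2HSV)
s2=S(P2)
r2=((h[...,0]<5)|(h[...,0]>174))&(h[...,1]>150)&(abs(s2[...,0]+.03)<.08)&(abs(s2[...,1]-.1)<.08)
A=P2[r2]; print('side red',len(A),A[:,2].min(),A[:,2].max()); 
for q in A[A[:,2]>.09]: print(S(q).round(4),q[2].round(3))
y2=(h[...,0]>22)&(h[...,0]<34)&(h[...,1]>190)&(abs(s2[...,0])<.1)&(s2[...,1]>-.26)&(s2[...,1]<.12)&(P2[...,2]>.06)
for sg in(-1,1):
    a=s2[y2&(sg*s2[...,0]>0)]; print('side lips',np.median(a,0),a.min(0),a.max(0),np.polyfit(a[:,1],a[:,0],1))
# tall things near stand
t=(P[...,2]>.09)&(abs(s[...,0])<.25)&(s[...,1]>-.3)&(s[...,1]<.25)
n,l,st,c=cv2.connectedComponentsWithStats(t.astype(np.uint8))
for i in range(1,n):
    if st[i,4]>5: print(st[i],np.nanmedian(s[l==i],0),np.nanmax(P[l==i][:,2]))
E
```

```text
O [0.52322    0.00953875]
board y [-0.20361952 -0.20179588 -0.14884072 -0.09613723 -0.0947997 ] x [-0.06880791  0.0688135 ]
bar pts [-0.06415858  0.09088044] [0.00894051 0.11894663]
[-0.0642  0.1186]
[-0.0601  0.1153]
[-0.0561  0.1119]
[0.0056 0.092 ]
[0.0082 0.1035]
[0.0089 0.0961]
bar angle -0.20267339466362022 y at pivot 0.10275669737727805
side red 139 0.012857787757832195 0.11048073017180515
[-0.0565  0.1158] 0.106
[-0.0581  0.1131] 0.105
[-0.0559  0.1199] 0.106
[-0.0582  0.1182] 0.106
[-0.0603  0.1163] 0.105
[-0.0653  0.1182] 0.11
[-0.0579  0.1228] 0.106
[-0.0603  0.1213] 0.106
[-0.062   0.1188] 0.104
[-0.0673  0.1212] 0.11
[-0.0565  0.1212] 0.098
[-0.061   0.1225] 0.103
[-0.0632  0.1207] 0.102
[-0.0653  0.1186] 0.102
[-0.0556  0.1202] 0.092
[-0.0595  0.1206] 0.095
[-0.061   0.1179] 0.093
[-0.065   0.1184] 0.097
[-0.0635  0.1214] 0.094
[-0.0664  0.1206] 0.095
  return _methods._mean(a, axis=axis, dtype=dtype,
  ret = um.true_divide(
Traceback (most recent call last):
ValueError: zero-size array to reduction operation minimum which has no identity
```

Everything agrees with the given sizes. The board's pushing edge is at stand y=-0.204 (length 109 mm). The peg is at stand (-0.061, 0.119, 0.106), which is 62.6 mm from the pivot and gives a catch angle of about -0.22. Now I move to behind the board with the fingers shut.

Call:
play_rows:
  series:
    - {"xyz": [1,-0.77,0],"delta_rot": [0,0,0.5],"hand": 0}
    - {"xyz": [2,-1.53,0],"delta_rot": [0,0,1],"hand": 0}
    - {"xyz": [3,-2.3,0],"delta_rot": [0,0,1.5],"hand": 0}
    - {"xyz": [4,-3.07,0],"delta_rot": [0,0,2],"hand": 0}
    - {"xyz": [5,-3.83,0],"delta_rot": [0,0,2.5],"hand": 0}
    - {"xyz": [6,-4.6,0],"delta_rot": [0,0,3],"hand": 0}
    - {"xyz": [7,-5.36,0],"delta_rot": [0,0,3.4],"hand": 0}
    - {"xyz": [8,-6.13,0],"delta_rot": [0,0,3.83],"hand": 0}
  force: 30

```text
clock: 1.1
ee_pos: [0.5057, -0.2416, 0.2922]
ee_rot: [[0.998, -0.068, 0.0], [-0.068, -0.998, 0.0], [0.0, -0.0, -1.0]]
wrist_force: [-0.1, -1.0, 0.3]
finger_gap: 0.0144
```

```bash
cat > st.py <<'E'
from m import *
s=robot.sense(); R=s['ee_rot']; p=s['ee_pos']
print('t',s['clock'].round(2),'stand',S(p).round(4),'tipz',(p[2]-.078).round(4),'toolx ang in stand deg',np.degrees(np.arctan2(R[:2,0]@e,R[:2,0]@ex)).round(2),'zax',R[:,2].round(4),'F',s['wrist_force'].round(2),'gap',s['finger_gap'],'q',s['joint_positions'].round(2))
E
python3 st.py
```

```text
Traceback (most recent call last):
  File "st.py", line 3, in <module>
    print('t',s['clock'].round(2),'stand',S(p).round(4),'tipz',(p[2]-.078).round(4),'toolx ang in stand deg',np.degrees(np.arctan2(R[:2,0]@e,R[:2,0]@ex)).round(2),'zax',R[:,2].round(4),'F',s['wrist_force'].round(2),'gap',s['finger_gap'],'q',s['joint_positions'].round(2))
              ^^^^^^^^^^^^^^^^
AttributeError: 'float' object has no attribute 'round'
```

Call:
play_rows:
  series:
    - {"xyz": [0,0.1,0],"delta_rot": [0,0,0],"hand": 0}
    - {"xyz": [0,0.1,0.8],"delta_rot": [0,0,0],"hand": 0}
    - {"xyz": [0,0.1,1.6],"delta_rot": [0,0,0],"hand": 0}
    - {"xyz": [0,0.1,2.4],"delta_rot": [0,0,0],"hand": 0}
    - {"xyz": [0,0.1,2.8],"delta_rot": [0,0,0],"hand": 0}
    - {"xyz": [0,0.1,3.1],"delta_rot": [0,0,0],"hand": 0}
    - {"xyz": [0,0.1,3.24],"delta_rot": [0,0,0],"hand": 0}
    - {"xyz": [0,0.1,3.24],"delta_rot": [0,0,0],"hand": 0}

```text
clock: 2.1
ee_pos: [0.5048, -0.2487, 0.1305]
ee_rot: [[0.998, -0.066, 0.0], [-0.066, -0.998, -0.0], [0.0, 0.0, -1.0]]
wrist_force: [0.3, 0.1, 0.2]
finger_gap: 0.0004
```

```bash
sed -i "s/s\['clock'\].round(2)/round(float(s['clock']),2)/;s/(p\[2\]-.078).round(4)/round(float(p[2]-.078),4)/" st.py; python3 st.py
python3 - <<'E'
from h import *
p,d,k=grab('side')
cv2.imwrite('pics/side1.png',cv2.resize(p[150:280,170:320,::-1],(690,598),interpolation=cv2.INTER_CUBIC))
E
```

```text
t 2.1 stand [-0.0014 -0.2589] tipz 0.0525 toolx ang in stand deg -0.03 zax [ 3.e-04 -2.e-04 -1.e+00] F [0.26 0.05 0.2 ] gap 0.0004276573707407017 q [-0.5   0.42  2.06 -0.    0.66  1.14]
```

View pics/side1.png

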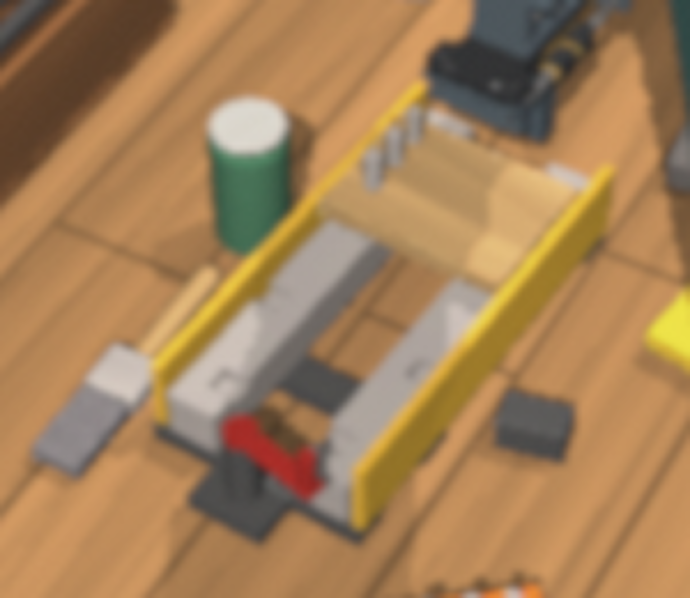

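The gripper is behind the board, centred and shut, with the catch still open at crop (270,455). Now I push along -y of the tool.

Call:
play_rows:
  series:
    - {"xyz": [0.03,-0.4,0],"delta_rot": [0,0,0],"hand": 0}
    - {"xyz": [0.03,-0.7,0],"delta_rot": [0,0,0],"hand": 0}
    - {"xyz": [0.03,-1.0,0],"delta_rot": [0,0,0],"hand": 0}
    - {"xyz": [0.03,-1.4,0],"delta_rot": [0,0,0],"hand": 0}
    - {"xyz": [0.03,-1.8,0],"delta_rot": [0,0,0],"hand": 0}
    - {"xyz": [0.03,-2.2,0],"delta_rot": [0,0,0],"hand": 0}
    - {"xyz": [0.03,-2.6,0],"delta_rot": [0,0,0],"hand": 0}
    - {"xyz": [0.03,-3.0,0],"delta_rot": [0,0,0],"hand": 0}

```text
clock: 3.15
ee_pos: [0.5161, -0.0976, 0.1302]
ee_rot: [[0.998, -0.066, -0.0], [-0.066, -0.998, 0.0], [-0.0, -0.0, -1.0]]
wrist_force: [-0.8, -4.1, 3.6]
finger_gap: 0.0007
```

```bash
python3 st.py
```

```text
t 3.15 stand [-1.000e-04 -1.073e-01] tipz 0.0522 toolx ang in stand deg -0.03 zax [-0.  0. -1.] F [-0.8  -4.1   3.56] gap 0.0006718030671553426 q [-0.23  0.37  2.14 -0.    0.64  1.41]
```

Call:
play_rows:
  series:
    - {"xyz": [0,-0.2,0],"delta_rot": [0,0,0],"hand": 0}
    - {"xyz": [0,-0.4,0],"delta_rot": [0,0,0],"hand": 0}
    - {"xyz": [0,-0.6,0],"delta_rot": [0,0,0],"hand": 0}
    - {"xyz": [0,-0.75,0],"delta_rot": [0,0,0],"hand": 0}
    - {"xyz": [0,-0.85,0],"delta_rot": [0,0,0],"hand": 0}
    - {"xyz": [0,-0.95,0],"delta_rot": [0,0,0],"hand": 0}
    - {"xyz": [0,-1.0,0],"delta_rot": [0,0,0],"hand": 0}
    - {"xyz": [0,-1.05,0],"delta_rot": [0,0,0],"hand": 0}

```text
clock: 4.15
ee_pos: [0.5195, -0.0465, 0.1302]
ee_rot: [[0.998, -0.066, -0.0], [-0.066, -0.998, 0.0], [-0.0, -0.0, -1.0]]
wrist_force: [-0.6, -2.0, -0.4]
finger_gap: 0.0004
```

```bash
python3 st.py
```

```text
t 4.15 stand [-0.0001 -0.0561] tipz 0.0522 toolx ang in stand deg -0.04 zax [-1.e-04  1.e-04 -1.e+00] F [-0.59 -2.01 -0.39] gap 0.00044446959366147693 q [-0.13  0.37  2.14  0.    0.63  1.5 ]
```

Call:
play_rows:
  series:
    - {"xyz": [0,-0.04,0],"delta_rot": [0,0,0],"hand": 0}
    - {"xyz": [0,-0.08,0],"delta_rot": [0,0,0],"hand": 0}
    - {"xyz": [0,-0.12,0],"delta_rot": [0,0,0],"hand": 0}

```text
clock: 4.53
ee_pos: [0.5199, -0.0405, 0.1302]
ee_rot: [[0.998, -0.066, -0.0], [-0.066, -0.998, 0.0], [-0.0, -0.0, -1.0]]
wrist_force: [0.3, -0.6, -0.1]
finger_gap: 0.0006
```

```bash
python3 st.py
cat > bz.py <<'E'
from m import *
p,d,k=grab('top');P,yel,red,H,Sa,V=measure(p,d,k);s=S(P)
for c in(-.05,.028):
    w=(abs(s[...,0]-c)<.012)&(P[...,2]>.03)&(P[...,2]<.09)&(H>8)&(H<24)&(Sa>60)&(s[...,1]>-.06)&(s[...,1]<.1)
    print('board strip',c,'z',np.nanmean(P[w][:,2]),'y',np.percentile(s[w][:,1],[2,98]))
ref=(yel)&(s[...,0]<0); print('lip z',np.nanmean(P[ref][:,2]))
E
python3 bz.py
```

```text
t 4.53 stand [-0.     -0.0501] tipz 0.0522 toolx ang in stand deg -0.04 zax [-0.  0. -1.] F [ 0.35 -0.57 -0.11] gap 0.000597402697938058 q [-0.12  0.37  2.14  0.    0.63  1.51]
board strip -0.05 z 0.07180484081594056 y [0.05273736 0.09034128]
board strip 0.028 z 0.07450786003566338 y [0.05154694 0.07216744]
lip z 0.0559800241814841
```

Call:
play_rows:
  series:
    - {"xyz": [0,-0.03,0],"delta_rot": [0,0,0],"hand": 0}
    - {"xyz": [0,-0.06,0],"delta_rot": [0,0,0],"hand": 0}

```text
clock: 4.82
ee_pos: [0.5202, -0.0375, 0.1303]
ee_rot: [[0.998, -0.066, 0.0], [-0.066, -0.998, -0.0], [0.0, 0.0, -1.0]]
wrist_force: [-0.2, -2.8, 0.1]
finger_gap: 0.0001
```

```bash
python3 st.py
python3 - <<'E'
from h import *
p,d,k=grab('side')
cv2.imwrite('pics/side2.png',cv2.resize(p[150:280,170:320,::-1],(690,598),interpolation=cv2.INTER_CUBIC))
E
```

```text
t 4.83 stand [ 0.     -0.0472] tipz 0.0523 toolx ang in stand deg -0.03 zax [ 1.e-04 -1.e-04 -1.e+00] F [-0.25 -2.81  0.09] gap 9.517103551423295e-05 q [-0.12  0.37  2.14 -0.    0.63  1.52]
```

View pics/side2.png

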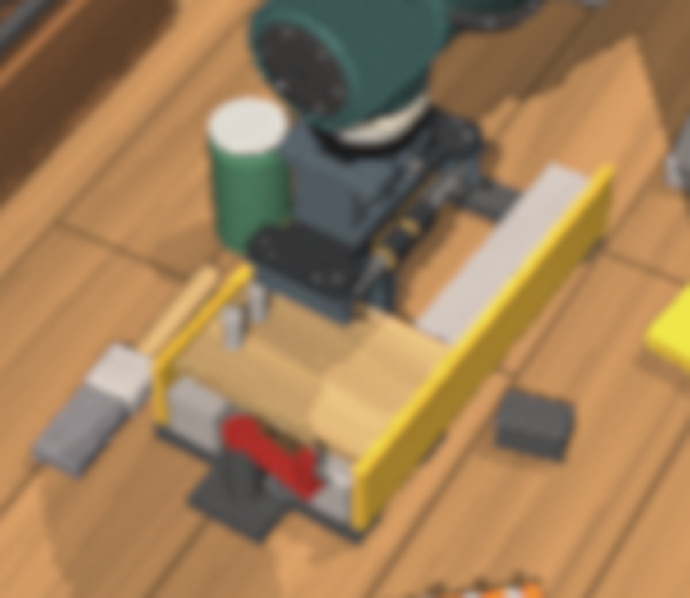

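The board is now by the catch, with its front edge running from crop (170,355) to (355,450). I check its height against the known 76 mm riding and 68 mm dropped.

```bash
cat > bs.py <<'E'
from m import *
p,d,k=grab('side');P=cloud(d,k);s=S(P);h=cv2.cvtColor(p,cv2.COLOR_RGB2HSV)
w=(abs(s[...,0])<.065)&(s[...,1]>-.02)&(s[...,1]<.065)&(P[...,2]>.055)&(P[...,2]<.09)&(h[...,0]>8)&(h[...,0]<24)
A=np.c_[s[w],np.ones(w.sum())]; c,*_=np.linalg.lstsq(A,P[w][:,2],rcond=None)
print('n',w.sum(),'median z',np.median(P[w][:,2]),'plane',c)
y=(h[...,0]>22)&(h[...,0]<34)&(h[...,1]>170)&(abs(abs(s[...,0])-.081)<.008)&(s[...,1]>-.24)&(s[...,1]<.09)
print('lip top z (expect .072)',np.percentile(P[y][:,2],[50,90,98]))
r=(abs(abs(s[...,0])-.05)<.012)&(s[...,1]<-.12)&(s[...,1]>-.22)&(h[...,1]<60);print('rail z (.050)',np.nanmedian(P[r][:,2]),r.sum())
f=(abs(s[...,0])<.06)&(s[...,1]>.06)&(s[...,1]<.09)&(h[...,0]>8)&(h[...,0]<24)&(h[...,1]>60)&(P[...,2]>.045);print('front edge y (exp .075)',np.percentile(s[f][:,1],[50,90,98]))
E
python3 bs.py
```

```text
n 824 median z 0.06978301973469392 plane [0.01789124 0.01000111 0.06993266]
lip top z (expect .072) [0.07365786 0.07676973 0.078529  ]
rail z (.050) 0.05191425504658376 164
front edge y (exp .075) [0.07156221 0.0756253  0.07711093]
```

The top is at 69.8 mm. The rail reads about 2 mm high, so that corresponds to about 68 mm: dropped. One small further push will show whether it is stopped by the walls.

Call:
play_rows:
  series:
    - {"xyz": [0,-0.03,0],"delta_rot": [0,0,0],"hand": 0}
    - {"xyz": [0,-0.05,0],"delta_rot": [0,0,0],"hand": 0}
    - {"xyz": [0,-0.05,0],"delta_rot": [0,0,0],"hand": 0}

```text
clock: 5.3
ee_pos: [0.5203, -0.035, 0.1302]
ee_rot: [[0.998, -0.066, 0.0], [-0.066, -0.998, 0.0], [-0.0, -0.0, -1.0]]
wrist_force: [-0.0, -2.0, 0.0]
finger_gap: 0.0003
```

```bash
python3 st.py; python3 bs.py
```

```text
t 5.3 stand [-0.     -0.0446] tipz 0.0522 toolx ang in stand deg -0.03 zax [ 0.  0. -1.] F [-0.   -1.99  0.04] gap 0.000295336334182415 q [-0.11  0.37  2.14  0.    0.63  1.53]
n 805 median z 0.06972748894897474 plane [0.00823521 0.00930063 0.06968379]
lip top z (expect .072) [0.07300532 0.07575571 0.07675305]
rail z (.050) 0.051794124976339395 170
front edge y (exp .075) [0.07345503 0.07768375 0.07924798]
```

The board is at 17.9 mm over the rail, which means dropped (26 would be riding), and it only moves within the notch play. I back off, rise, and go to the far side of the peg, turning 45° so one flat face can drive it through the whole arc.

Call:
play_rows:
  series:
    - {"xyz": [0,0.3,0],"delta_rot": [0,0,0],"hand": 0}
    - {"xyz": [0,0.6,0],"delta_rot": [0,0,0],"hand": 0}
    - {"xyz": [0,0.6,-1],"delta_rot": [0,0,0],"hand": 0}
    - {"xyz": [0,0.6,-2],"delta_rot": [0,0,0],"hand": 0}
    - {"xyz": [0,0.5,-3],"delta_rot": [0,0,0],"hand": 0}
    - {"xyz": [-0.5,-0.5,-3],"delta_rot": [0,0,-1.5],"hand": 0}
    - {"xyz": [-1,-1.5,-3],"delta_rot": [0,0,-3],"hand": 0}
    - {"xyz": [-1.5,-2.5,-3],"delta_rot": [0,0,-4.5],"hand": 0}

```text
clock: 6.35
ee_pos: [0.4531, 0.095, 0.2805]
ee_rot: [[0.918, 0.397, 0.001], [0.397, -0.918, 0.0], [0.001, 0.0, -1.0]]
wrist_force: [0.3, 1.0, -0.0]
finger_gap: 0.0001
```

```bash
python3 st.py
cat > to.py <<'E'
import sys
from m import *
def to(x,y,tipz,ang):
    s=robot.sense();R=s['ee_rot'];dp=np.r_[W(x,y),tipz+.078]-s['ee_pos']
    a=np.degrees(np.arctan2(R[:2,0]@e,R[:2,0]@ex))
    print((x,y,tipz),'units',(R.T@dp/.05).round(3),'rotz',round((a-ang)/6,2))
if __name__=='__main__': to(*map(float,sys.argv[1:]))
E
python3 to.py -.089 .147 .12 45; python3 bs.py
```

```text
t 6.35 stand [-0.0756  0.0807] tipz 0.2025 toolx ang in stand deg 27.18 zax [ 7.e-04  2.e-04 -1.e+00] F [ 0.3   1.01 -0.04] gap 0.00013601378598047123 q [0.16 0.01 2.21 0.   0.92 1.32]
(-0.089, 0.147, 0.12) units [ 0.366 -1.302  1.65 ] rotz -2.97
n 655 median z 0.0699177288334587 plane [ 0.01723293 -0.00641681  0.07044876]
lip top z (expect .072) [0.07373143 0.07698401 0.07964586]
rail z (.050) 0.051841204146301445 197
front edge y (exp .075) [0.07348294 0.07774488 0.08056536]
```

Call:
play_rows:
  series:
    - {"xyz": [0.18,-0.65,0],"delta_rot": [0,0,-1.5],"hand": 0}
    - {"xyz": [0.37,-1.3,0],"delta_rot": [0,0,-3],"hand": 0}
    - {"xyz": [0.37,-1.3,0.5],"delta_rot": [0,0,-3],"hand": 0}
    - {"xyz": [0.37,-1.3,1.2],"delta_rot": [0,0,-3],"hand": 0}
    - {"xyz": [0.37,-1.3,1.8],"delta_rot": [0,0,-3],"hand": 0}
    - {"xyz": [0.37,-1.3,2.2],"delta_rot": [0,0,-3],"hand": 0}
    - {"xyz": [0.37,-1.3,2.3],"delta_rot": [0,0,-3],"hand": 0}
    - {"xyz": [0.37,-1.3,2.3],"delta_rot": [0,0,-3],"hand": 0}

```text
clock: 7.4
ee_pos: [0.4454, 0.1613, 0.1655]
ee_rot: [[0.753, 0.658, -0.0], [0.658, -0.753, -0.0], [-0.0, -0.0, -1.0]]
wrist_force: [0.2, 0.3, 0.1]
finger_gap: 0.0006
```

```bash
python3 st.py
python3 - <<'E'
from to import *
print('peg-face offset .0195; target finger centres by catch angle')
for a in [-.225,0,.25,.5,.75,1.,1.25,1.45,1.57,1.6]:
    print(a,end=' '); to(-.062*np.cos(a)-.0195*.7071, .105-.062*np.sin(a)+.0195*.7071,.088,45)
p,d,k=grab('side')
cv2.imwrite('pics/side3.png',cv2.resize(p[150:280,170:320,::-1],(690,598),interpolation=cv2.INTER_CUBIC))
E
```

```text
t 7.4 stand [-0.0876  0.1463] tipz 0.0875 toolx ang in stand deg 44.94 zax [-1.e-04 -0.e+00 -1.e+00] F [0.15 0.32 0.08] gap 0.0005564531540790582 q [ 0.3   0.24  2.23 -0.    0.67  1.15]
peg-face offset .0195; target finger centres by catch angle
-0.225 (np.float64(-0.07422568463827449), np.float64(0.1326210444521682), 0.088) units [-0.004  0.383 -0.011] rotz -0.01
0 (np.float64(-0.07578845), np.float64(0.11878844999999999), 0.088) units [-0.221  0.556 -0.011] rotz -0.01
0.25 (np.float64(-0.07386102014605997), np.float64(0.10344940452621956), 0.088) units [-0.411  0.801 -0.011] rotz -0.01
0.5 (np.float64(-0.06819856883720311), np.float64(0.0890640666065394), 0.088) units [-0.534  1.084 -0.011] rotz -0.01
0.75 (np.float64(-0.05915315987017689), np.float64(0.07652684687855328), 0.088) units [-0.583  1.39  -0.011] rotz -0.01
1.0 (np.float64(-0.047287192963824665), np.float64(0.06661724894191041), 0.088) units [-0.555  1.698 -0.011] rotz -0.01
1.25 (np.float64(-0.033338436468506656), np.float64(0.05995140359995365), 0.088) units [-0.451  1.989 -0.011] rotz -0.01
1.45 (np.float64(-0.021259621700776728), np.float64(0.05724024455566951), 0.088) units [-0.319  2.198 -0.011] rotz -0.01
1.57 (np.float64(-0.013837822256065462), np.float64(0.05678846965822625), 0.088) units [-0.22   2.309 -0.011] rotz -0.01
1.6 (np.float64(-0.011978079617320092), np.float64(0.05681488661142668), 0.088) units [-0.193  2.335 -0.011] rotz -0.01
```

View pics/side3.png

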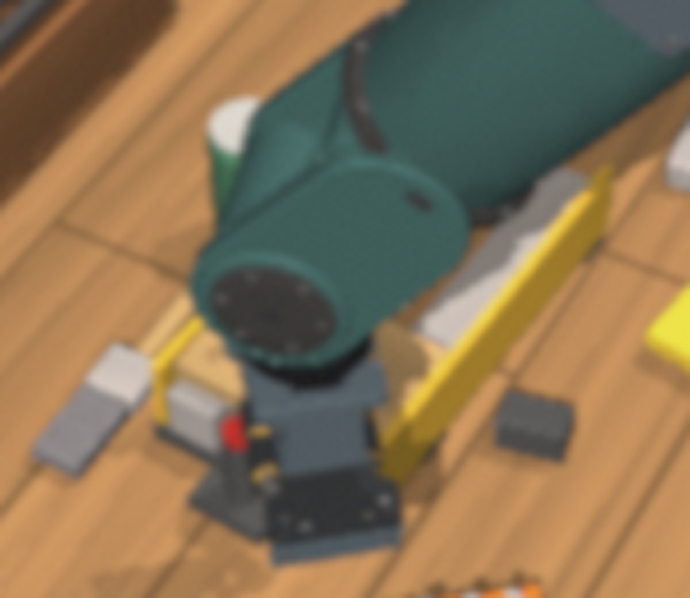

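The gripper is on the robot's side of the peg, above bench level and clear of everything. Now I drive the arc.

Call:
play_rows:
  series:
    - {"xyz": [-0.0,0.3,0],"delta_rot": [0,0,0],"hand": 0}
    - {"xyz": [-0.1,0.46,0],"delta_rot": [0,0,0],"hand": 0}
    - {"xyz": [-0.22,0.56,0],"delta_rot": [0,0,0],"hand": 0}
    - {"xyz": [-0.33,0.68,0],"delta_rot": [0,0,0],"hand": 0}
    - {"xyz": [-0.41,0.8,0],"delta_rot": [0,0,0],"hand": 0}
    - {"xyz": [-0.48,0.94,0],"delta_rot": [0,0,0],"hand": 0}
    - {"xyz": [-0.53,1.08,0],"delta_rot": [0,0,0],"hand": 0}

```text
clock: 8.32
ee_pos: [0.4607, 0.103, 0.1651]
ee_rot: [[0.752, 0.659, -0.0], [0.659, -0.752, -0.0], [-0.0, -0.0, -1.0]]
wrist_force: [-2.9, 0.5, -0.3]
finger_gap: 0.0003
```

```bash
python3 st.py
python3 - <<'E'
from to import *
for a in [.5,.75,1.,1.25,1.45,1.57,1.6]:
    print(a,end=' '); to(-.062*np.cos(a)-.0195*.7071, .105-.062*np.sin(a)+.0195*.7071,.088,45)
E
```

```text
t 8.32 stand [-0.0686  0.0892] tipz 0.0871 toolx ang in stand deg 44.97 zax [-4.e-04 -1.e-04 -1.e+00] F [-2.91  0.47 -0.28] gap 0.00033799241767739165 q [ 0.17  0.23  2.24 -0.    0.67  1.02]
0.5 (np.float64(-0.06819856883720311), np.float64(0.0890640666065394), 0.088) units [ 0.003  0.007 -0.017] rotz -0.01
0.75 (np.float64(-0.05915315987017689), np.float64(0.07652684687855328), 0.088) units [-0.046  0.312 -0.017] rotz -0.01
1.0 (np.float64(-0.047287192963824665), np.float64(0.06661724894191041), 0.088) units [-0.018  0.62  -0.017] rotz -0.01
1.25 (np.float64(-0.033338436468506656), np.float64(0.05995140359995365), 0.088) units [ 0.085  0.912 -0.017] rotz -0.01
1.45 (np.float64(-0.021259621700776728), np.float64(0.05724024455566951), 0.088) units [ 0.218  1.121 -0.018] rotz -0.01
1.57 (np.float64(-0.013837822256065462), np.float64(0.05678846965822625), 0.088) units [ 0.316  1.232 -0.018] rotz -0.01
1.6 (np.float64(-0.011978079617320092), np.float64(0.05681488661142668), 0.088) units [ 0.343  1.258 -0.018] rotz -0.01
```

Call:
play_rows:
  series:
    - {"xyz": [-0.03,0.16,0],"delta_rot": [0,0,0],"hand": 0}
    - {"xyz": [-0.05,0.31,0],"delta_rot": [0,0,0],"hand": 0}
    - {"xyz": [-0.04,0.47,0],"delta_rot": [0,0,0],"hand": 0}
    - {"xyz": [-0.02,0.62,0],"delta_rot": [0,0,0],"hand": 0}
    - {"xyz": [0.03,0.77,0],"delta_rot": [0,0,0],"hand": 0}
    - {"xyz": [0.09,0.91,0],"delta_rot": [0,0,0],"hand": 0}
    - {"xyz": [0.15,1.02,0],"delta_rot": [0,0,0],"hand": 0}
    - {"xyz": [0.22,1.12,0],"delta_rot": [0,0,0],"hand": 0}

```text
clock: 9.32
ee_pos: [0.5063, 0.0686, 0.1652]
ee_rot: [[0.752, 0.659, 0.0], [0.659, -0.752, 0.0], [0.0, 0.0, -1.0]]
wrist_force: [-1.6, -0.3, 0.2]
finger_gap: 0.0006
```

```bash
python3 st.py; python3 to.py -.0125 .0568 .088 45
```

```text
t 9.32 stand [-0.0207  0.0578] tipz 0.0872 toolx ang in stand deg 44.97 zax [ 0.  0. -1.] F [-1.64 -0.25  0.18] gap 0.0005610011876165063 q [0.09 0.29 2.16 0.   0.69 0.94]
(-0.0125, 0.0568, 0.088) units [ 0.102  0.131 -0.015] rotz -0.01
```

Call:
play_rows:
  series:
    - {"xyz": [0.05,0.07,0],"delta_rot": [0,0,0],"hand": 0}
    - {"xyz": [0.1,0.12,0],"delta_rot": [0,0,0],"hand": 0}
    - {"xyz": [0.12,0.14,0],"delta_rot": [0,0,0],"hand": 0}

```text
clock: 9.7
ee_pos: [0.5152, 0.0674, 0.1652]
ee_rot: [[0.752, 0.659, 0.0], [0.659, -0.752, 0.0], [0.0, 0.0, -1.0]]
wrist_force: [-1.3, 1.1, -0.3]
finger_gap: 0.0002
```

```bash
python3 st.py
```

```text
t 9.7 stand [-0.0118  0.0572] tipz 0.0872 toolx ang in stand deg 44.97 zax [ 0.  0. -1.] F [-1.28  1.05 -0.35] gap 0.0001615937630532396 q [0.09 0.3  2.14 0.   0.7  0.94]
```

Backing off from the peg, rising, and moving aside to look.

Call:
play_rows:
  series:
    - {"xyz": [0,-0.3,0],"delta_rot": [0,0,0],"hand": 0}
    - {"xyz": [0,-0.7,0],"delta_rot": [0,0,0],"hand": 0}
    - {"xyz": [0,-0.7,-0.9],"delta_rot": [0,0,0],"hand": 0}
    - {"xyz": [0,-0.7,-1.9],"delta_rot": [0,0,0],"hand": 0}
    - {"xyz": [0,-0.7,-2.5],"delta_rot": [0,0,0],"hand": 0}
    - {"xyz": [-0.6,0.1,-2.5],"delta_rot": [0,0,0],"hand": 0}
    - {"xyz": [-1.2,0.8,-2.5],"delta_rot": [0,0,0],"hand": 0}
    - {"xyz": [-1.9,1.6,-2.5],"delta_rot": [0,0,0],"hand": 0}

```text
clock: 10.7
ee_pos: [0.4955, -0.0554, 0.2903]
ee_rot: [[0.751, 0.66, 0.0], [0.66, -0.751, -0.0], [0.0, 0.0, -1.0]]
wrist_force: [1.4, -0.4, -0.4]
finger_gap: 0.0003
```

Call:
play_rows:
  series:
    - {"xyz": [-0.65,0.75,0],"delta_rot": [0,0,0],"hand": 0}
    - {"xyz": [-1.3,1.5,0],"delta_rot": [0,0,0],"hand": 0}
    - {"xyz": [-1.95,2.25,0],"delta_rot": [0,0,0],"hand": 0}
    - {"xyz": [-2.6,3.0,0],"delta_rot": [0,0,0],"hand": 0}
    - {"xyz": [-3.25,3.75,0],"delta_rot": [0,0,0],"hand": 0}
    - {"xyz": [-3.9,4.5,0],"delta_rot": [0,0,0],"hand": 0}
    - {"xyz": [-3.9,4.5,0],"delta_rot": [0,0,0],"hand": 0}

```text
clock: 11.58
ee_pos: [0.4977, -0.3543, 0.2901]
ee_rot: [[0.754, 0.657, 0.0], [0.657, -0.754, -0.0], [-0.0, 0.0, -1.0]]
wrist_force: [0.2, -0.0, -0.5]
finger_gap: 0.0004
```

```bash
python3 st.py; python3 bs.py
python3 - <<'E'
from m import *
p,d,k=grab('side');P=cloud(d,k);s=S(P);h=cv2.cvtColor(p,cv2.COLOR_RGB2HSV)
cv2.imwrite('pics/side4.png',cv2.resize(p[130:300,160:350,::-1],(665,595),interpolation=cv2.INTER_CUBIC))
r=((h[...,0]<6)|(h[...,0]>174))&(h[...,1]>150)&(abs(s[...,0])<.08)&(abs(s[...,1]-.07)<.08)
t=r&(P[...,2]>.09);c=np.median(s[t],0);print('peg',c,t.sum(),'angle',np.arctan2(.105-c[1],-c[0]))
p,d,k=grab('top');cv2.imwrite('pics/top4.png',cv2.resize(p[...,::-1],(800,600)))
E
```

```text
t 11.57 stand [-0.0016 -0.3648] tipz 0.2121 toolx ang in stand deg 44.85 zax [ 2.e-04 -3.e-04 -1.e+00] F [ 0.17 -0.04 -0.53] gap 0.00041596975804793906 q [-0.66  0.24  1.92 -0.    0.98  0.2 ]
n 806 median z 0.0700052369067159 plane [0.02056769 0.00432696 0.07044815]
lip top z (expect .072) [0.07287697 0.07729911 0.07825162]
rail z (.050) 0.05194208639956477 315
front edge y (exp .075) [0.07344128 0.07813279 0.07941683]
peg [-0.00785919  0.04517811] 15 angle 1.4401679013492843
```

View pics/side4.png

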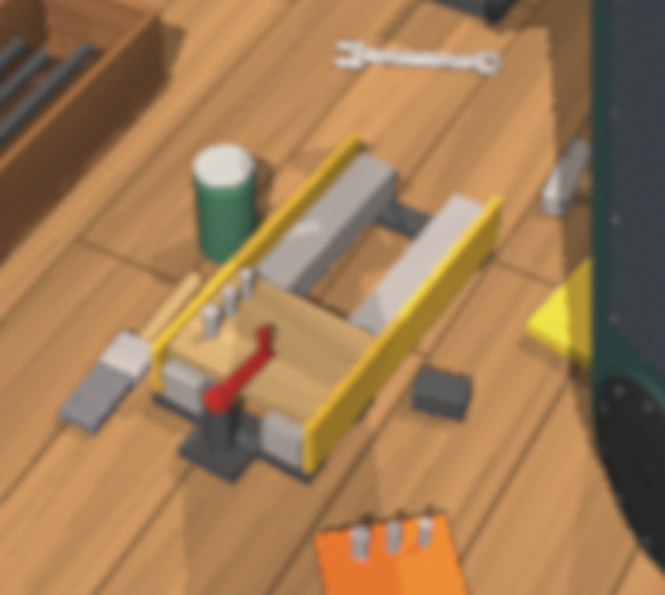

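View pics/top4.png

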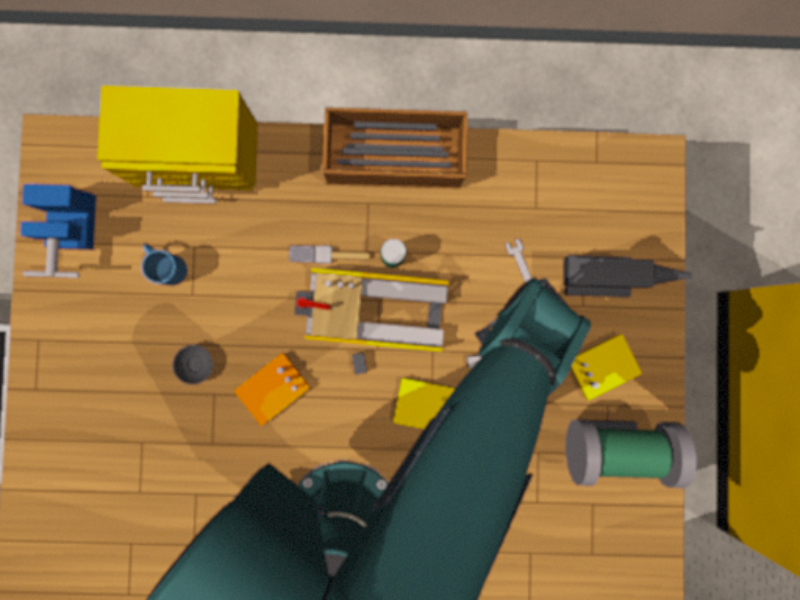

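The board is seated and the catch lies across it, with the bystanders where they were at the start. The peg estimate gives 1.44 rad, less than the 1.57 I intended, so I check with the bar's line in the top view.

Run:
```python
from m import *
for i in range(2):
    p,d,k=grab('top');P,yel,red,H,Sa,V=measure(p,d,k)
    Q=np.array([S(ray(u,v,.0765,k)) for v,u in np.argwhere(red)])
    m=Q[(Q[:,1]<.118)&(Q[:,1]>.06)]; f=np.polyfit(m[:,1],m[:,0],1); print('top bar angle',np.pi/2+np.arctan(f[0])*-1*-1,'slope dx/dy',f[0],len(Q),'x at pivot',np.polyval(f,.105))
p,d,k=grab('side');h=cv2.cvtColor(p,cv2.COLOR_RGB2HSV)
v,u=np.mgrid[:384,:512];red=((h[...,0]<6)|(h[...,0]>174))&(h[...,1]>150)&(u>205)&(u<245)&(v>215)&(v<255)
Q=np.array([S(ray(a,b,.0765,k)) for b,a in np.argwhere(red)]); m=Q[(Q[:,1]<.115)&(Q[:,1]>.06)];f=np.polyfit(m[:,1],m[:,0],1);print('side slope',f[0],len(m),'x at pivot',np.polyval(f,.105))
```

```text
top bar angle 1.6028359985855098 slope dx/dy 0.03205063963517453 80 x at pivot -0.0010318316871007539
top bar angle 1.6026713711596188 slope dx/dy 0.03188584396487152 82 x at pivot -0.0010409189022239826
side slope 0.056461180045860405 80 x at pivot -0.0009676322583211348
```

The bar's line leans 0.03–0.06 rad short of straight across, so the catch is at about 1.51–1.54 rad, well past 1.35. The peg's visible side had biased the other estimate low. The arm is clear, so I hand in.

```bash
python3 -c "
from h import *
print(robot.close_job())"
```

```text
the job is handed in; nothing more can be done
None
```

The board is pushed home and has dropped into its notches. The red catch was then turned across the top of it, and I handed the job in at about 12 s of the 54 s allowed. I pushed both with shut fingers: the board from its rear edge in the gap between the rails, the catch by its peg in one arc.

**Board:** The last check put its top about 18 mm above the rail top, which means dropped in (26 mm would be riding). Its front edge read about 3 mm beyond nominal, which is roughly the notch play. During the last push I felt the force drop but did not push on to the hard stop.

**Catch:** The readings disagreed a little. The bar's line gave 1.54 rad from the top camera and 1.51 rad from the side. The peg alone gave 1.44 rad, probably biased low because only one side of it was visible. All are above 1.35 rad.

**Surroundings:** By eye, the mug, dish, can, brush, offcut and spanner looked unmoved. The arm covers most of the hammer in the last top view, and I did not measure any of their positions. The arm ended with its fingertips about 0.2 m up, behind the stand, reading almost no wrist force.

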